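# Find and lock the tight spot of a welding turntable

## Task

This welding turntable rubs on its earth shoe: wind the disc round by its crank grip and feel for where it drags hardest (there is a second, lighter rub elsewhere that should be ignored). Stop the disc in the middle of that hardest drag and leave it standing there a moment, then swing the brake lever fully over so that it stays, let go, and leave the things around it where they are.

Things in the scene. Friction and masses are not known exactly. Their poses are not given: they have to be found in the camera images.
- turntable: grey cast foot of the bench turntable, fixed to the bench, 250 mm across; origin on the bench under the vertical turning axis, z up; its position and yaw vary. Seen from the axis, the earth-shoe box stands on its +y side and the brake lever on its -y side. Nothing on the turntable rises more than 120 mm above the bench
- disc: plain steel disc, 220 mm across, 20 mm thick, turning endlessly either way about the turntable's vertical axis and staying where it is left; origin on that axis at its underside (40 mm above the bench, face at 60 mm); its x axis points to the crank grip. Where on it the two rubs lie cannot be seen and changes every time; they never overlap, and the disc never starts on the hard one
- crank_mid (a point): middle of the upright crank grip: a black cylinder 20 mm across, standing 66 to 102 mm above the bench (this point at 84 mm), 80 mm from the disc's axis; it spins freely on its own pin, so a gripper holding it need not turn while winding
- shoe_box: small grey box 44 x 26 x 52 mm on the foot beside the disc's rim, its origin 130 mm from the axis, fixed to the foot; it carries the hidden spring-loaded earth shoe, which rubs under the disc and presses with about 18 N on the hard rub and 4 N on the light one
- brake (a joint): angle of the flat brake lever, rad: 0 = off, pointing straight away from the disc (turntable's -y), 1.4 = fully on, at its stop, lying along the turntable's +x beside the disc. Turns counter-clockwise seen from above; needs about 1 to 5 N at its knob, most near the end where its cam presses on the rim; stays where it is left. Starts nearly off (0 to 0.25)
- brake_knob (a point): centre of the top of the lever's upright round knob, black, 20 mm across, 58 to 120 mm above the bench (this point at 120 mm), 100 mm from the lever's pin; the lever bar is 14 mm wide, at 58 to 66 mm above the bench
- box_part: bystander: welded sheet-steel box part, 100 x 60 x 36 mm, origin under its centre
- brush: bystander: hand brush lying beyond the turntable
- hammer: bystander: hammer lying beyond the turntable
- spray: bystander: white spray can, 60 mm across, 160 mm tall, origin under its centre
- disc_rim (a point): point on the disc's upper rim nearest the crank grip. Drag felt at the grip: free running about 1.5 N; over the light rub (a stretch of about 0.4 rad) about 4 N; over the hard rub about 14 N: even over about 0.3 rad, with a rise (up to about 18 N) and a fall of about 0.2 rad before and after it
- brake_pin (a point): top of the lever's vertical pin, 68 mm above the bench, 123.5 mm from the disc's axis on the turntable's -y side

How it is judged:
On the way:
1. the disc stands still with its hard rub on the shoe, brake still off (contact force between disc and shoe_box above 11.5 N and angular speed of disc below 0.06 rad/s and value of joint brake below 0.6 rad), for 0.3 s.
At the end, for the whole second after the job is handed in: the disc rests with its hard rub on the shoe (the shoe presses with more than 11.5 N, that is within about 0.2 rad of the middle of the hard rub), turning at less than 0.03 rad/s, and the brake lever is on (beyond 1.2 of its 1.4 rad) (contact force between disc and shoe_box above 11.5 N and angular speed of disc below 0.03 rad/s and value of joint brake above 1.2 rad); the robot touches nothing.
It fails at once if a bystander is moved more than 30 mm (distance of any of box_part, brush, hammer, spray from where it was at the start of the episode above 0.03 m).
It also fails if it takes over 72 s, if anything falls off the work surface, if the arm or the gripper's body presses on something with over 40 N, if the wrist force passes 120 N, or if a joint passes its speed limit or range.

## Robot

A 6-joint arm with a two-finger parallel gripper is mounted at the origin on the work surface. World frame = base frame: x ahead of the robot, y to its left, z up, the work surface at z = 0. Lengths are in m, angles in rad, forces in N, time in s.
With the tool pointing down it reaches from about 0.375 to 0.9 m from the base axis. Payload 3.1 kg.
Tool frame: the origin (TCP) lies midway between the tips of the shut fingers; the grasp point (between the pads) lies robot.tcp_to_grasp behind it (robot.tcp_to_grasp is the distance from the TCP to the grasp point, in m); z points along the fingers, y is the direction in which the jaws open and shut (so a half turn about z gives the same grasp; the last joint's range is limited). The gripper opens to 87 mm and grips with 3 to 60 N. Pads are 19 mm wide; open, the fingers measure 117 mm over their backs; the gripper's body (75 mm by 190 mm) begins 51 mm behind the grasp point.
Start: joints at [1.113, 0.527, 1.433, -0, 1.181, -0.178], TCP at [0.172, 0.601, 0.196] pointing down, gripper open.
Joint ranges: [-3.08, 3.08], [-0.75, 2.2], [0.22, 2.44], [-1.43, 4.57], [0, 2.65], [-2.85, 2.85]. Speed limits (rad/s): [2.79, 2.79, 3.14, 3.14, 3.14, 3.14].

## Interface

Orientations are given as a unit quaternion [x, y, z, w].
In Python, from rig import robot, cams, nets gives the robot as it stands. The module is installed in compiled form; this text tells all that it offers.
- The arm moves only by the tool play_rows, never from a script. Its argument "commands" is a list of rows, each an object of numbers: "x", "y", "z": the shift along the tool's x, y, z in mm; "spin": the turn about the tool's z in rad. In form: [{"x": .., "y": .., "z": .., "spin": ..}, ...]. A call has 1 to 8 rows; each row shifts and turns the pose as measured when the row begins, along the tool's axes as they then stand; what a row does not reach is not made up. A row lasts 1/10 s, in which the tool goes at most 50 mm and 8.59 degrees, less where a joint would pass 70% of its speed; a pose out of reach is approached as far as the arm can. A call is refused whole if a number of a shift passes 50 or a number of a turn 0.15, either way. A call with a gripper value outside its range is refused whole. "grip" is the opening, from 0 (shut) to 1 (fully open), set as the call begins (left out, the last holds). The fingers move at their own pace and stop on an object; "newtons" is the grip in N (left out, the last holds). Time passes only in rows, so rows that do not move let the fingers close. It gives the time, the measured TCP pose, the force and the opening at its end, in the units of the state.
- robot.get_obs(): the state, without advancing time (a new reading comes with each control period).
- cams.camera(name): name is "scene" or "top" or "wrist"; returns a dict with "img" (400x640x3 uint8, red, green, blue), "fx", "fy", "cx", "cy" (pixels), "k1" (the pictures are not rectified: a ray, as slopes to the right and down, at radius r is drawn at 1 + k1 r^2 times it, then the intrinsics apply), "world_to_cam" (4x4, takes a point from world to camera coordinates); the wrist camera has in their place "mount" (4x4, takes a point from camera to tool coordinates, whose origin is the TCP and whose axes are the flange's). Camera axes: x right, y up, looking along -z (the intrinsics and any distortion apply to the point x, -y, -z); pixel columns grow to the right and rows downward; lengths in m; the calibration is good to about 2 mm. A picture is of the moment at which its call begins: read the wrist's pose just before it. There is no depth.
- robot.hand_in(): hands the job in, once; it reports no verdict.
Trained networks look in a picture, given as the dict that the camera call returned (one of the last four; its "shot" number tells which), for a name from the list of things; names that differ only in an ending like _2 or _b are one class to them, and where a whole thing is asked for, a point or a joint stands for the part that bears it (a point fixed in the world has none). Each returns a list of dicts, best first, with "conf" (0 to 1); they miss things now and then, are a little off and sometimes report something else, mostly with a low value. They report only what shows in the picture. A call takes as long as a camera call.
- nets.outline_of(picture, name): "region" (400x640 bool, what is visible of it) and "pixel" ([column, row] in pixels, amid what is visible of it).
The state is a dict: "time": time; "q": joint angles; "joint_velocities": joint speeds; "joint_torque": joint torques, N m; "position": TCP position; "tool_rot": TCP orientation; "ft_force": force on the tool from outside, world axes, zero at the start; "moment": the same for the moment, N m; "grip_width": finger opening in m.
Only numpy, scipy, OpenCV 4.12 (cv2) and the standard library are available. Lean on these libraries where they do the work, as an engineer would, in place of code of your own. Each camera call takes 0.05 s, during which the arm holds its last target.

## Working session

There is one attempt and no reset: what is moved stays moved. The work goes in short steps, Python scripts to look and compute and a tool call to move; the robot and the scene stay as the last step left them, time stands still between calls to the robot, and variables do not carry over. Pictures are saved under pics/ and viewed, and the job is handed in when it is done.

Besides the shell and the picture viewer there is one more tool, called after "Request:" as name(argument=value, ...), one argument or row to a line, values as JSON. play_rows: Moves the arm, as the interface text tells. Its arguments: {"type":"object","properties":{"commands":{"type":"array"},"grip":{"type":"number"},"newtons":{"type":"number"}},"required":["commands"]}

```bash
mkdir -p pics; ls; cat > h.py <<'E'
import numpy as np,cv2
from rig import robot,cams,nets
def ray(c,px):
    x=(px[0]-c['cx'])/c['fx'];y=(px[1]-c['cy'])/c['fy']
    rd=np.hypot(x,y);r=rd
    for _ in range(30): r=rd/(1+c['k1']*r*r)
    s=r/rd if rd>0 else 1
    d=np.array([x*s,-y*s,-1.])
    T=np.linalg.inv(c['world_to_cam'])
    d=T[:3,:3]@d
    return T[:3,3],d/np.linalg.norm(d)
def atz(c,px,z):
    o,d=ray(c,px); return o+d*(z-o[2])/d[2]
def proj(c,p):
    p=c['world_to_cam']@np.r_[p,1]; x=p[0]/-p[2];y=-p[1]/-p[2]
    f=1+c['k1']*(x*x+y*y); return np.array([c['fx']*x*f+c['cx'],c['fy']*y*f+c['cy']])
def tri(a,b):
    (o1,d1),(o2,d2)=a,b
    A=np.array([d1,-d2]).T; t=np.linalg.lstsq(A,o2-o1,rcond=None)[0]
    p,q=o1+t[0]*d1,o2+t[1]*d2
    return (p+q)/2,np.linalg.norm(p-q)
E
python3 - <<'E'
from h import *
o=robot.get_obs();print(o,robot.tcp_to_grasp)
for n in ['scene','top']:
    c=cams.camera(n);cv2.imwrite(f'pics/{n}0.png',c['img'][...,::-1])
    for k in ['turntable','disc','crank_mid','shoe_box','brake','brake_knob','box_part','brush','hammer','spray']:
        print(n,k,[(round(r['conf'],2),np.round(r['pixel'],1),int(r['region'].sum())) for r in nets.outline_of(c,k)[:2]])
E
```

```text
pics
{'time': 0.0, 'q': array([ 1.11350363e+00,  5.28477503e-01,  1.43393741e+00,  2.33392282e-05,
        1.18139948e+00, -1.78502377e-01]), 'joint_velocities': array([-8.03098248e-04, -2.27711151e-04,  5.26335442e-04, -1.83367890e-04,
       -2.21960818e-05,  7.76049302e-04]), 'joint_torque': array([-3.00026404e-04, -4.40048110e+01, -1.76588738e+01,  6.30615139e-02,
        5.84399840e-02, -1.90699948e-04]), 'position': array([0.17159771, 0.60013827, 0.19515358]), 'tool_rot': array([ 1.38948479e-01,  9.90298988e-01, -1.05183535e-03, -3.57474778e-04]), 'ft_force': array([0.78444664, 0.43046589, 0.55848219]), 'moment': array([-0.01739495, -0.01588966,  0.00270727]), 'grip_width': 0.08729839855273401} 0.0187
scene turntable [(0.74, array([292.4, 195. ]), 8112), (0.41, array([294.5, 185.3]), 5200)]
scene disc [(0.65, array([296.2, 183.8]), 5164)]
scene crank_mid [(0.51, array([329.7, 177.7]), 114), (0.34, array([293.7, 183.4]), 5287)]
scene shoe_box [(0.82, array([339.1, 207.9]), 440), (0.32, array([293.6, 193.6]), 8171)]
scene brake [(0.93, array([229.6, 155.1]), 414)]
scene brake_kno
[... 183 characters left out ...]
hammer [(0.97, array([278.6, 296.3]), 2168)]
scene spray [(0.77, array([398. , 285.4]), 2728), (0.6, array([296.3, 192.3]), 8228)]
top turntable [(0.63, array([360.8, 218.3]), 10942), (0.29, array([293.5, 122.4]), 1667)]
top disc [(0.77, array([360.4, 220.4]), 8181)]
top crank_mid [(0.65, array([329.5, 238.5]), 81)]
top shoe_box [(0.77, array([300.3, 228.3]), 315)]
top brake [(0.84, array([443.1, 201. ]), 551)]
top brake_knob [(0.63, array([441.4, 196.5]), 556)]
top box_part [(0.95, array([167.6, 256.3]), 1505)]
top brush [(0.98, array([422. , 127.9]), 1187)]
top hammer [(0.89, array([290.8, 120.2]), 1522), (0.32, array([359.4, 219.4]), 10733)]
top spray [(0.63, array([197.5, 164.3]), 1335)]
```

View pics/scene0.png

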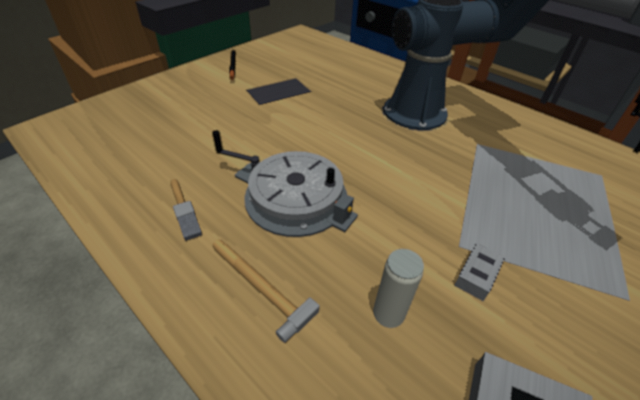

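View pics/top0.png

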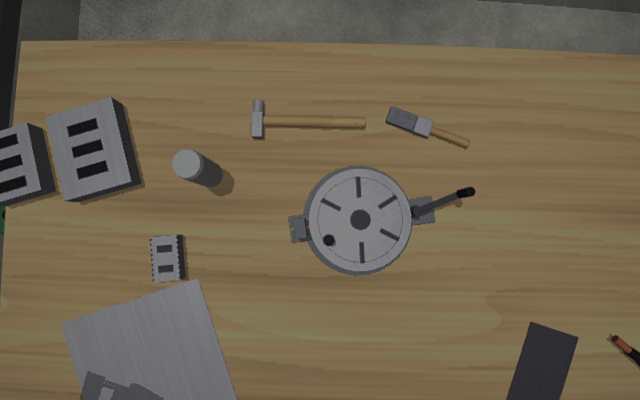

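The scene view shows the disc hub at about (296,179), the crank at (330,177), the shoe box at (342,208) and the knob at (217,135). In the top view they are the hub at (360,219), the crank at (328,239), the box at (298,228) and the knob at (468,191).

```bash
python3 - <<'E'
from h import *
s=cams.camera('scene');t=cams.camera('top')
for n,a,b in [('hub',(296,179),(360,219.5)),('cranktop',(330,171),(328,240)),('knobtop',(216.5,132),(468.5,191)),('pin',(254,158),(416,212))]:
    print(n,tri(ray(s,a),ray(t,b)), atz(t,b,{'hub':.06,'cranktop':.102,'knobtop':.12,'pin':.068}[n]))
for c,nm in((s,'s'),(t,'t')):
  r=nets.outline_of(c,'disc')[0]['region'].astype(np.uint8)
  cn=max(cv2.findContours(r,0,2)[0],key=cv2.contourArea)
  print(nm,cv2.fitEllipse(cv2.convexHull(cn)))
  im=c['img'][...,::-1]
  x,y=(225,165) if nm=='s' else (270,150)
  x,y=(200,110) if nm=='s' else (280,150)
  cv2.imwrite(f'pics/{nm}z.png',cv2.resize(im[y:y+140,x:x+200],None,fx=4,fy=4,interpolation=2))
r=nets.outline_of(t,'shoe_box')[0]['pixel'];print('shoe',atz(t,r,.05),'spray',atz(t,(187,163),.16),'brush',atz(t,(466,145),.02),atz(t,(390,115),.02),'ham',atz(t,(365,123),.02))
print(np.linalg.inv(t['world_to_cam'])[:3,3])
E
```

```text
hub (array([0.55613939, 0.01041263, 0.05933335]), np.float64(0.002316581438272155)) [0.55689436 0.00961033 0.06      ]
cranktop (array([0.51345686, 0.07756592, 0.0975667 ]), np.float64(0.0004116209490166145)) [0.51350339 0.07782914 0.102     ]
knobtop (array([ 0.61691124, -0.19909555,  0.11882566]), np.float64(0.0013004312812178946)) [ 0.61726534 -0.19912114  0.12      ]
pin (array([ 0.57688522, -0.11009203,  0.06572114]), np.float64(0.0043347837130643975)) [ 0.57527613 -0.10787695  0.068     ]
s ((294.87811279296875, 185.52642822265625), (68.20281219482422, 95.4034652709961), 89.6283950805664)
t ((359.4118957519531, 219.3215789794922), (102.26505279541016, 102.54752349853516), 166.24290466308594)
shoe [0.53430198 0.1355301  0.05      ] spray [0.65418117 0.34900698 0.16      ] brush [ 0.73281904 -0.23456415  0.02      ] [ 0.79781881 -0.05980576  0.02      ] ham [ 0.77770791 -0.00280072  0.02      ]
[0.54327783 0.0953545  0.84530947]
```

View pics/sz.png

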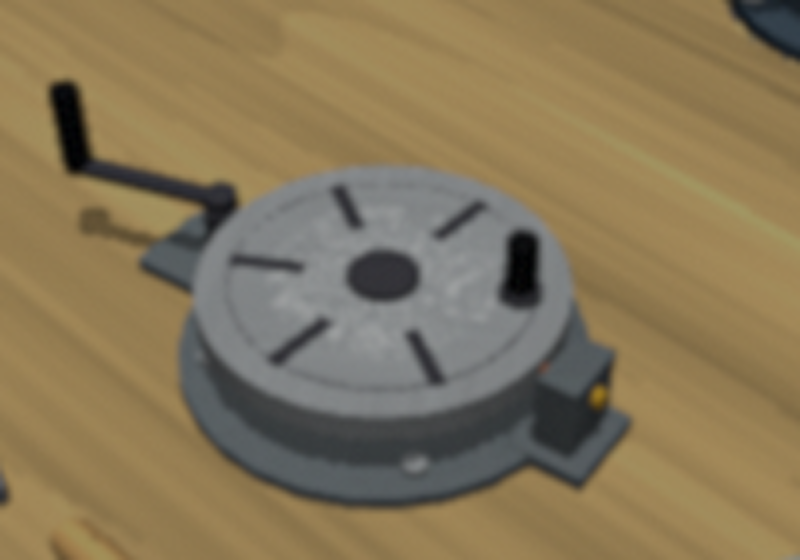

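View pics/tz.png

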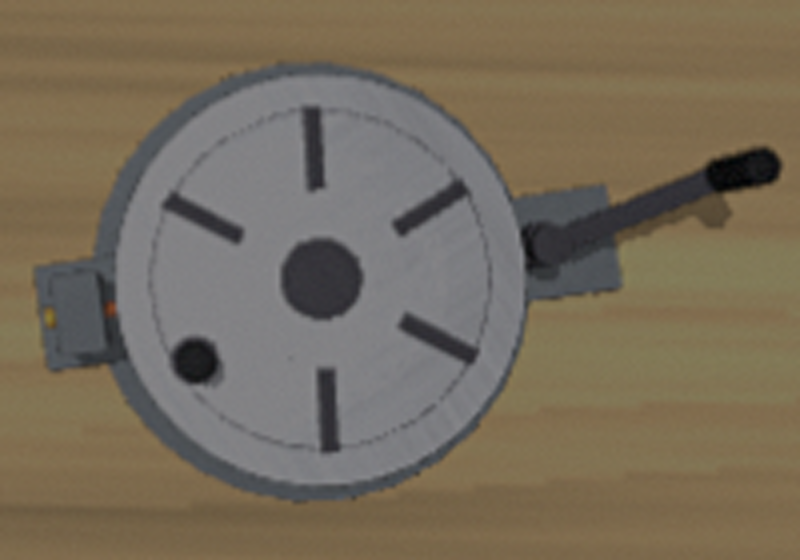

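Request:
play_rows(
  commands=[
    {"x":-36,"y":-31},
    {"x":-36,"y":-31},
    {"x":-36,"y":-31},
    {"x":-36,"y":-31},
    {"x":-36,"y":-31},
    {"x":-36,"y":-31},
    {"x":-36,"y":-31},
  ],
  grip=0.8,
  newtons=30,
)

```text
invalid input
```

```bash
cat >> h.py <<'E'
from scipy.spatial.transform import Rotation as R
def go(target):
    o=robot.get_obs();M=R.from_quat(o['tool_rot']).as_matrix()
    d=M.T@(np.array(target)-o['position'])*1000
    print('t',o['time'],'pos',o['position'].round(4),'tool delta mm',d.round(1),'xdir',M[:,0].round(3),'ydir',M[:,1].round(3),'F',o['ft_force'].round(2),'w',round(o['grip_width'],4))
E
python3 -c "
from h import *
go([.5135,.0775,.18])"
```

```text
t 1.35 pos [0.172  0.6008 0.1961] tool delta mm [-472.4 -409.1   16.1] xdir [-0.961  0.275  0.   ] ydir [ 0.275  0.961 -0.   ] F [-0.68 -1.16 -0.68] w 0.0871
```

Request:
play_rows(
  commands=[
    {"x":-36,"y":-31,"z":0,"spin":0},
    {"x":-36,"y":-31,"z":0,"spin":0},
    {"x":-36,"y":-31,"z":0,"spin":0},
    {"x":-36,"y":-31,"z":0,"spin":0},
    {"x":-36,"y":-31,"z":0,"spin":0},
    {"x":-36,"y":-31,"z":0,"spin":0},
    {"x":-36,"y":-31,"z":0,"spin":0},
    {"x":-36,"y":-31,"z":0,"spin":0},
  ],
  grip=0.8,
  newtons=30,
)

```text
time: 2.15
position: [0.3869, 0.2806, 0.1962]
tool_rot: [0.132, 0.991, 0.004, 0.002]
ft_force: [0.2, 0.9, -0.0]
grip_width: 0.0694
```

```bash

python3 -c "
from h import *
go([.5135,.0775,.18])"
```

```text
t 2.15 pos [0.3869 0.2806 0.1962] tool delta mm [-175.4 -162.9   15.3] xdir [-0.965  0.262 -0.004] ydir [0.262 0.965 0.009] F [ 0.18  0.93 -0.01] w 0.0694
```

Request:
play_rows(
  commands=[
    {"x":-36,"y":-33,"z":3,"spin":0},
    {"x":-36,"y":-33,"z":3,"spin":0},
    {"x":-36,"y":-33,"z":3,"spin":0},
    {"x":-36,"y":-33,"z":3,"spin":0},
    {"x":-20,"y":-20,"z":3,"spin":0},
    {"x":0,"y":0,"z":0,"spin":0},
  ],
)

```text
time: 2.75
position: [0.5135, 0.0805, 0.1824]
tool_rot: [0.136, 0.991, 0.005, 0.008]
ft_force: [-0.0, -0.2, 0.0]
grip_width: 0.0698
```

```bash

python3 - <<'E'
from h import *
go([.5135,.0775,.0695])
o=robot.get_obs()
c=cams.camera('wrist');cv2.imwrite('pics/w1.png',c['img'][...,::-1])
T=np.eye(4);T[:3,:3]=R.from_quat(o['tool_rot']).as_matrix();T[:3,3]=o['position']
c['world_to_cam']=np.linalg.inv(T@c['mount'])
for r in nets.outline_of(c,'crank_mid')[:2]: print(r['conf'],r['pixel'],atz(c,r['pixel'],.084))
print('expect',proj(c,[.5135,.0775,.102]),proj(c,[.556,.010,.06]))
np.save('w1.npy',np.linalg.inv(T@c['mount']))
E
```

```text
t 2.75 pos [0.5135 0.0805 0.1824] tool delta mm [  0.7  -4.3 112.9] xdir [-0.963  0.27  -0.014] ydir [0.27  0.963 0.012] F [-0.   -0.24  0.01] w 0.0698
0.64 [314.6, 195.1] [0.51433907 0.07587228 0.084     ]
expect [316.14641437 198.97927033] [261.16841699 247.21098542]
```

View pics/w1.png

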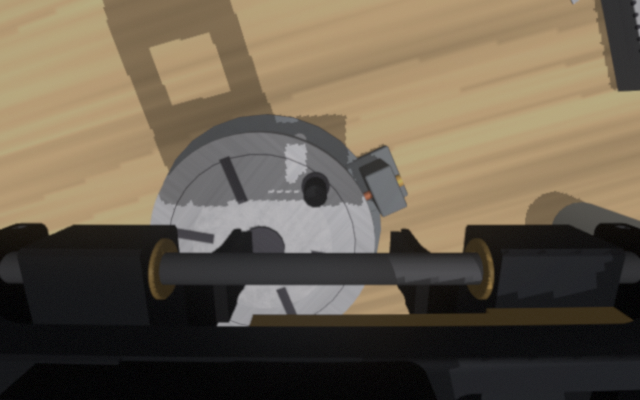

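The wrist view puts the crank at about (315,190), i.e. about (0.514, 0.076), which agrees with the fixed cameras. I'll descend and grip.

Request:
play_rows(
  commands=[
    {"x":0,"y":-4,"z":40,"spin":0},
    {"x":0,"y":0,"z":40,"spin":0},
    {"x":0,"y":0,"z":30,"spin":0},
    {"x":0,"y":0,"z":0,"spin":0},
  ],
)

```text
time: 3.25
position: [0.5109, 0.0863, 0.0726]
tool_rot: [0.132, 0.991, 0.007, 0.009]
ft_force: [-0.4, 0.6, 0.2]
grip_width: 0.0693
```

```bash

python3 - <<'E'
from h import *
go([.514,.077,.0705])
E
```

```text
t 3.25 pos [0.5109 0.0863 0.0726] tool delta mm [-5.4 -8.2  2. ] xdir [-0.965  0.262 -0.016] ydir [0.261 0.965 0.016] F [-0.37  0.61  0.24] w 0.0693
```

Request:
play_rows(
  commands=[
    {"x":-5,"y":-8,"z":1,"spin":0},
    {"x":0,"y":0,"z":0,"spin":0},
  ],
)

```text
time: 3.45
position: [0.5134, 0.0791, 0.073]
tool_rot: [0.13, 0.991, 0.007, 0.009]
ft_force: [-0.1, 0.8, 0.4]
grip_width: 0.0698
```

Request:
play_rows(
  commands=[
    {"x":0,"y":0,"z":0,"spin":0},
    {"x":0,"y":0,"z":0,"spin":0},
    {"x":0,"y":0,"z":0,"spin":0},
    {"x":0,"y":0,"z":0,"spin":0},
    {"x":0,"y":0,"z":0,"spin":0},
  ],
  grip=0,
  newtons=30,
)

```text
time: 3.95
position: [0.5166, 0.0792, 0.0782]
tool_rot: [0.13, 0.991, 0.007, 0.014]
ft_force: [0.3, 0.2, 0.6]
grip_width: 0.0374
```

```bash

python3 - <<'E'
from h import *
go([.514,.077,.0705])
E
```

```text
t 3.95 pos [0.5166 0.0792 0.0782] tool delta mm [ 2.2 -3.   7.5] xdir [-0.966  0.257 -0.026] ydir [0.257 0.966 0.018] F [0.31 0.23 0.55] w 0.0374
```

Request:
play_rows(
  commands=[
    {"x":1,"y":-1,"z":3,"spin":0},
    {"x":1,"y":-1,"z":3,"spin":0},
    {"x":0,"y":-1,"z":3,"spin":0},
    {"x":0,"y":0,"z":1,"spin":0},
  ],
)

```text
time: 4.35
position: [0.5157, 0.0777, 0.0713]
tool_rot: [0.131, 0.991, 0.009, 0.016]
ft_force: [-2.8, 1.6, 11.6]
grip_width: 0.0174
```

```bash

python3 - <<'E'
from h import *
go([.514,.077,.0705])
E
```

```text
t 4.35 pos [0.5157 0.0777 0.0713] tool delta mm [ 1.4 -1.2  0.7] xdir [-0.965  0.259 -0.029] ydir [0.258 0.966 0.021] F [-2.84  1.62 11.56] w 0.0174
```

Request:
play_rows(
  commands=[
    {"x":0,"y":0,"z":0,"spin":0},
    {"x":0,"y":0,"z":0,"spin":0},
  ],
)

```text
time: 4.55
position: [0.5156, 0.0778, 0.0716]
tool_rot: [0.131, 0.991, 0.009, 0.016]
ft_force: [0.9, 1.1, -0.2]
grip_width: 0.0177
```

```bash

python3 - <<'E'
from h import *
go([.514,.077,.0705])
o=robot.get_obs()
c=cams.camera('wrist');cv2.imwrite('pics/w2.png',c['img'][...,::-1])
c=cams.camera('scene');cv2.imwrite('pics/s2.png',cv2.resize(c['img'][100:250,220:420,::-1],None,fx=4,fy=4))
E
```

```text
t 4.55 pos [0.5156 0.0778 0.0716] tool delta mm [ 1.3 -1.2  1. ] xdir [-0.965  0.259 -0.03 ] ydir [0.259 0.966 0.021] F [ 0.94  1.13 -0.24] w 0.0177
```

View pics/s2.png

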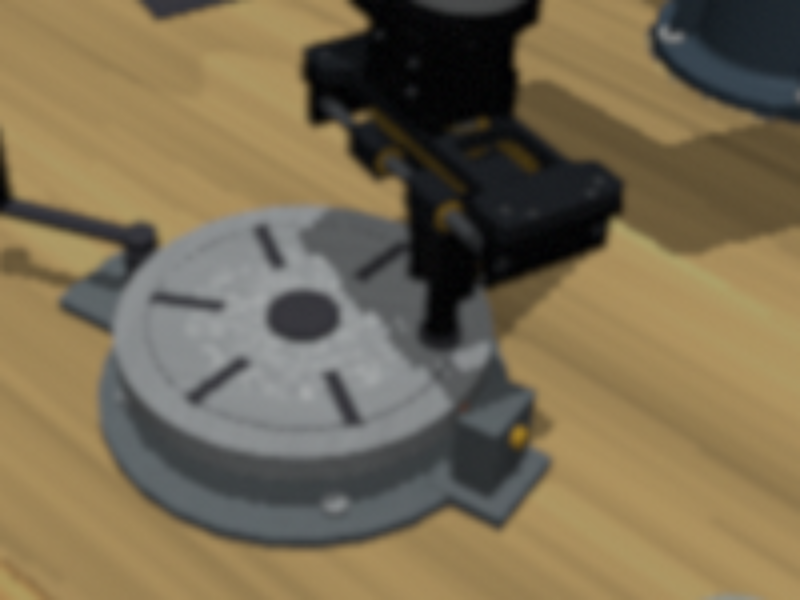

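```bash
cat >> h.py <<'E'
C=np.array([.556,.010])
def wind(step,n,zt=.0712):
    o=robot.get_obs();M=R.from_quat(o['tool_rot']).as_matrix();p=o['position'];v=p[:2]-C
    a=np.arctan2(v[1],v[0]);r=np.hypot(*v);F=o['ft_force']
    t=np.array([-np.sin(a),np.cos(a)]);ra=np.array([np.cos(a),np.sin(a)])
    print(f"t {o['time']:.2f} a {a:.3f} r {r:.4f} z {p[2]:.4f} Ft {F[:2]@t:.1f} Fr {F[:2]@ra:.1f} Fz {F[2]:.1f} q {o['tool_rot'].round(3)} w {o['grip_width']:.4f}")
    rows=[]
    for i in range(n):
        b=a+step*i;c=a+step*(i+1)
        d=.08*np.array([np.cos(c)-np.cos(b),np.sin(c)-np.sin(b),0])
        e=M.T@d*1000
        rows.append({"x":round(e[0],1),"y":round(e[1],1)})
    print(rows)
E
python3 -c "
from h import *
wind(.12,4)
wind(-.12,4)"
```

```text
t 4.65 a 2.108 r 0.0789 z 0.0715 Ft -1.4 Fr 0.0 Fz 3.2 q [0.131 0.991 0.009 0.016] w 0.0178
[{'x': np.float64(6.3), 'y': np.float64(-7.3)}, {'x': np.float64(5.3), 'y': np.float64(-8.0)}, {'x': np.float64(4.4), 'y': np.float64(-8.5)}, {'x': np.float64(3.3), 'y': np.float64(-9.0)}]
t 4.65 a 2.108 r 0.0789 z 0.0715 Ft -1.4 Fr 0.0 Fz 3.2 q [0.131 0.991 0.009 0.016] w 0.0178
[{'x': np.float64(-7.1), 'y': np.float64(6.5)}, {'x': np.float64(-7.8), 'y': np.float64(5.6)}, {'x': np.float64(-8.4), 'y': np.float64(4.6)}, {'x': np.float64(-8.9), 'y': np.float64(3.5)}]
```

Request:
play_rows(
  commands=[
    {"x":6,"y":-7,"z":0.5,"spin":0},
    {"x":5,"y":-8,"z":0.5,"spin":0},
    {"x":4,"y":-8.5,"z":0.5,"spin":0},
  ],
)

```text
time: 4.95
position: [0.4974, 0.0612, 0.0713]
tool_rot: [0.131, 0.991, 0.011, 0.019]
ft_force: [-0.9, 2.3, 11.8]
grip_width: 0.0178
```

```bash
python3 -c "
from h import *
wind(.12,4)"
```

```text
t 4.95 a 2.423 r 0.0779 z 0.0713 Ft -1.1 Fr 2.2 Fz 11.8 q [0.131 0.991 0.011 0.019] w 0.0178
[{'x': np.float64(3.7), 'y': np.float64(-8.9)}, {'x': np.float64(2.6), 'y': np.float64(-9.2)}, {'x': np.float64(1.5), 'y': np.float64(-9.5)}, {'x': np.float64(0.3), 'y': np.float64(-9.6)}]
```

Request:
play_rows(
  commands=[
    {"x":3.5,"y":-9,"z":0,"spin":0},
    {"x":2.5,"y":-9,"z":0,"spin":0},
    {"x":1.5,"y":-9.5,"z":0,"spin":0},
  ],
)

```text
time: 5.25
position: [0.4836, 0.0364, 0.0715]
tool_rot: [0.131, 0.991, 0.012, 0.021]
ft_force: [0.3, 1.3, 5.1]
grip_width: 0.0181
```

```bash
python3 -c "
from h import *
wind(.12,4)"
```

```text
t 5.25 a 2.792 r 0.0771 z 0.0715 Ft -1.3 Fr 0.2 Fz 5.1 q [0.131 0.991 0.012 0.021] w 0.0181
[{'x': np.float64(0.2), 'y': np.float64(-9.6)}, {'x': np.float64(-0.9), 'y': np.float64(-9.5)}, {'x': np.float64(-2.0), 'y': np.float64(-9.4)}, {'x': np.float64(-3.1), 'y': np.float64(-9.1)}]
```

Request:
play_rows(
  commands=[
    {"x":0,"y":-9.5,"z":0,"spin":0},
    {"x":-1,"y":-9.5,"z":0,"spin":0},
    {"x":-2,"y":-9.5,"z":0,"spin":0},
  ],
)

```text
time: 5.55
position: [0.4795, 0.0063, 0.0715]
tool_rot: [0.132, 0.991, 0.012, 0.023]
ft_force: [1.6, 2.1, 4.1]
grip_width: 0.0179
```

```bash
python3 -c "
from h import *
wind(.12,4)"
```

```text
t 5.55 a -3.094 r 0.0766 z 0.0715 Ft -2.0 Fr -1.7 Fz 4.1 q [0.132 0.991 0.012 0.023] w 0.0179
[{'x': np.float64(-3.5), 'y': np.float64(-8.9)}, {'x': np.float64(-4.5), 'y': np.float64(-8.5)}, {'x': np.float64(-5.5), 'y': np.float64(-7.9)}, {'x': np.float64(-6.4), 'y': np.float64(-7.1)}]
```

Request:
play_rows(
  commands=[
    {"x":-3.5,"y":-9,"z":0,"spin":0},
    {"x":-4.5,"y":-8.5,"z":0,"spin":0},
    {"x":-5.5,"y":-8,"z":0,"spin":0},
  ],
)

```text
time: 5.85
position: [0.4873, -0.0241, 0.0716]
tool_rot: [0.133, 0.991, 0.013, 0.024]
ft_force: [3.3, 3.9, 1.8]
grip_width: 0.0178
```

```bash
python3 -c "
from h import *
wind(.12,4)"
```

```text
t 5.85 a -2.681 r 0.0767 z 0.0716 Ft -2.0 Fr -4.7 Fz 1.8 q [0.133 0.991 0.013 0.024] w 0.0178
[{'x': np.float64(-6.8), 'y': np.float64(-6.8)}, {'x': np.float64(-7.5), 'y': np.float64(-5.9)}, {'x': np.float64(-8.2), 'y': np.float64(-5.0)}, {'x': np.float64(-8.7), 'y': np.float64(-4.0)}]
```

Request:
play_rows(
  commands=[
    {"x":-7,"y":-6.5,"z":0,"spin":0},
    {"x":-7.5,"y":-6,"z":0,"spin":0},
    {"x":-8,"y":-5,"z":0,"spin":0},
  ],
)

```text
time: 6.15
position: [0.5051, -0.0482, 0.0715]
tool_rot: [0.133, 0.991, 0.014, 0.023]
ft_force: [3.4, 6.2, 2.2]
grip_width: 0.0179
```

```bash
python3 -c "
from h import *
wind(.12,4)"
```

```text
t 6.15 a -2.289 r 0.0773 z 0.0715 Ft -1.5 Fr -6.9 Fz 2.2 q [0.133 0.991 0.014 0.023] w 0.0179
[{'x': np.float64(-8.9), 'y': np.float64(-3.7)}, {'x': np.float64(-9.2), 'y': np.float64(-2.6)}, {'x': np.float64(-9.5), 'y': np.float64(-1.4)}, {'x': np.float64(-9.6), 'y': np.float64(-0.3)}]
```

Request:
play_rows(
  commands=[
    {"x":-9,"y":-2.5,"z":0,"spin":0},
    {"x":-9.3,"y":-1.5,"z":0,"spin":0},
    {"x":-9.5,"y":-0.5,"z":0,"spin":0},
  ],
)

```text
time: 6.45
position: [0.5274, -0.0625, 0.0715]
tool_rot: [0.132, 0.991, 0.012, 0.018]
ft_force: [-1.7, -1.1, 5.2]
grip_width: 0.0177
```

```bash
python3 -c "
from h import *
wind(.12,4)"
```

```text
t 6.45 a -1.947 r 0.0779 z 0.0715 Ft -1.2 Fr 1.7 Fz 5.2 q [0.132 0.991 0.012 0.018] w 0.0177
[{'x': np.float64(-9.6), 'y': np.float64(-0.5)}, {'x': np.float64(-9.6), 'y': np.float64(0.6)}, {'x': np.float64(-9.4), 'y': np.float64(1.8)}, {'x': np.float64(-9.1), 'y': np.float64(2.9)}]
```

Request:
play_rows(
  commands=[
    {"x":-9.6,"y":-0.3,"z":0,"spin":0},
    {"x":-9.6,"y":0.8,"z":0,"spin":0},
    {"x":-9.4,"y":2,"z":0,"spin":0},
  ],
)

```text
time: 6.75
position: [0.5417, -0.0669, 0.0711]
tool_rot: [0.128, 0.992, 0.012, -0.0]
ft_force: [-17.3, -5.6, 19.8]
grip_width: 0.018
```

```bash
python3 -c "
from h import *
wind(.12,4)"
```

```text
t 6.75 a -1.754 r 0.0782 z 0.0711 Ft -16.0 Fr 8.6 Fz 19.8 q [ 0.128  0.992  0.012 -0.   ] w 0.0180
[{'x': np.float64(-9.5), 'y': np.float64(1.3)}, {'x': np.float64(-9.3), 'y': np.float64(2.4)}, {'x': np.float64(-8.9), 'y': np.float64(3.5)}, {'x': np.float64(-8.4), 'y': np.float64(4.5)}]
```

Entering the hard rub, so I'll take finer steps.

Request:
play_rows(
  commands=[
    {"x":-9.5,"y":1.5,"z":0,"spin":0},
  ],
)

```text
time: 6.85
position: [0.5435, -0.0675, 0.0711]
tool_rot: [0.127, 0.992, 0.011, -0.009]
ft_force: [-15.3, -2.0, 19.7]
grip_width: 0.0176
```

Request:
play_rows(
  commands=[
    {"x":-9.5,"y":2,"z":0,"spin":0},
  ],
)

```text
time: 6.95
position: [0.5452, -0.0678, 0.0711]
tool_rot: [0.125, 0.992, 0.011, -0.018]
ft_force: [-14.5, -4.0, 17.7]
grip_width: 0.0173
```

```bash
python3 -c "
from h import *
wind(.12,4)"
```

```text
t 6.95 a -1.708 r 0.0785 z 0.0711 Ft -13.8 Fr 5.9 Fz 17.7 q [ 0.125  0.992  0.011 -0.018] w 0.0173
[{'x': np.float64(-9.4), 'y': np.float64(1.7)}, {'x': np.float64(-9.2), 'y': np.float64(2.8)}, {'x': np.float64(-8.8), 'y': np.float64(3.9)}, {'x': np.float64(-8.3), 'y': np.float64(4.9)}]
```

Request:
play_rows(
  commands=[
    {"x":-20,"y":5,"z":0,"spin":0},
  ],
)

```text
time: 7.05
position: [0.5528, -0.0686, 0.0707]
tool_rot: [0.122, 0.992, 0.009, -0.033]
ft_force: [-18.0, -8.3, 26.3]
grip_width: 0.0175
```

```bash
python3 -c "
from h import *
wind(.24,2)"
```

```text
t 7.05 a -1.612 r 0.0787 z 0.0707 Ft -17.7 Fr 9.0 Fz 26.3 q [ 0.122  0.992  0.009 -0.033] w 0.0175
[{'x': np.float64(-18.1), 'y': np.float64(6.1)}, {'x': np.float64(-16.1), 'y': np.float64(10.3)}]
```

Request:
play_rows(
  commands=[
    {"x":-22,"y":4,"z":-2,"spin":0},
  ],
)

```text
time: 7.15
position: [0.5624, -0.0691, 0.0711]
tool_rot: [0.121, 0.991, 0.008, -0.047]
ft_force: [-14.6, 4.0, 7.5]
grip_width: 0.0177
```

```bash
python3 -c "
from h import *
wind(.24,2)"
```

```text
t 7.15 a -1.490 r 0.0793 z 0.0711 Ft -14.2 Fr -5.2 Fz 7.5 q [ 0.121  0.991  0.008 -0.047] w 0.0177
[{'x': np.float64(-17.2), 'y': np.float64(8.2)}, {'x': np.float64(-14.8), 'y': np.float64(12.1)}]
```

```bash
sed -i "s/p=o\['position'\];v=/p=o['position']-M[:,2]*.0187;v=/" h.py; python3 -c "
from h import *
wind(.24,2)"
```

```text
t 7.15 a -1.469 r 0.0800 z 0.0897 Ft -14.1 Fr -5.5 Fz 7.5 q [ 0.121  0.991  0.008 -0.047] w 0.0177
[{'x': np.float64(-17.0), 'y': np.float64(8.6)}, {'x': np.float64(-14.5), 'y': np.float64(12.4)}]
```

Request:
play_rows(
  commands=[
    {"x":-20,"y":8,"z":-1,"spin":0},
  ],
)

```text
time: 7.25
position: [0.5755, -0.0671, 0.0707]
tool_rot: [0.12, 0.991, 0.007, -0.057]
ft_force: [-2.9, 0.5, 15.7]
grip_width: 0.0178
```

```bash
python3 -c "
from h import *
wind(.24,2)"
```

```text
t 7.25 a -1.300 r 0.0805 z 0.0892 Ft -2.7 Fr -1.3 Fz 15.7 q [ 0.12   0.991  0.007 -0.057] w 0.0178
[{'x': np.float64(-15.4), 'y': np.float64(11.3)}, {'x': np.float64(-12.2), 'y': np.float64(14.7)}]
```

Request:
play_rows(
  commands=[
    {"x":-8,"y":5,"z":-1,"spin":0},
  ],
)

```text
time: 7.35
position: [0.5847, -0.0642, 0.071]
tool_rot: [0.12, 0.991, 0.007, -0.058]
ft_force: [-0.2, -0.6, 2.1]
grip_width: 0.0183
```

```bash
python3 -c "
from h import *
wind(.12,2)"
```

```text
t 7.35 a -1.180 r 0.0808 z 0.0896 Ft -0.4 Fr 0.4 Fz 2.1 q [ 0.12   0.991  0.007 -0.058] w 0.0183
[{'x': np.float64(-7.3), 'y': np.float64(6.1)}, {'x': np.float64(-6.6), 'y': np.float64(7.0)}]
```

Request:
play_rows(
  commands=[
    {"x":-7,"y":6,"z":0,"spin":0},
    {"x":0,"y":0,"z":0,"spin":0},
  ],
)

```text
time: 7.55
position: [0.5945, -0.0599, 0.071]
tool_rot: [0.12, 0.991, 0.007, -0.058]
ft_force: [0.4, 2.3, 3.1]
grip_width: 0.0177
```

```bash
python3 -c "
from h import *
wind(-.1,3)"
```

```text
t 7.55 a -1.048 r 0.0813 z 0.0896 Ft 1.5 Fr -1.8 Fz 3.1 q [ 0.12   0.991  0.007 -0.058] w 0.0177
[{'x': np.float64(6.0), 'y': np.float64(-5.2)}, {'x': np.float64(6.5), 'y': np.float64(-4.6)}, {'x': np.float64(6.9), 'y': np.float64(-3.9)}]
```

Request:
play_rows(
  commands=[
    {"x":6,"y":-5,"z":0,"spin":0},
  ],
)

```text
time: 7.65
position: [0.5889, -0.0626, 0.0711]
tool_rot: [0.12, 0.991, 0.008, -0.057]
ft_force: [2.4, 1.4, -2.2]
grip_width: 0.0178
```

```bash
python3 -c "
from h import *
wind(-.1,3)"
```

```text
t 7.65 a -1.124 r 0.0811 z 0.0897 Ft 2.8 Fr -0.3 Fz -2.2 q [ 0.12   0.991  0.008 -0.057] w 0.0178
[{'x': np.float64(6.4), 'y': np.float64(-4.8)}, {'x': np.float64(6.8), 'y': np.float64(-4.1)}, {'x': np.float64(7.2), 'y': np.float64(-3.4)}]
```

Request:
play_rows(
  commands=[
    {"x":6.5,"y":-5,"z":0,"spin":0},
  ],
)

```text
time: 7.75
position: [0.5811, -0.0656, 0.0711]
tool_rot: [0.119, 0.991, 0.008, -0.057]
ft_force: [1.1, 2.8, -1.3]
grip_width: 0.0174
```

```bash
python3 -c "
from h import *
wind(-.1,3)"
```

```text
t 7.75 a -1.228 r 0.0808 z 0.0897 Ft 2.0 Fr -2.2 Fz -1.3 q [ 0.119  0.991  0.008 -0.057] w 0.0174
[{'x': np.float64(6.8), 'y': np.float64(-4.1)}, {'x': np.float64(7.2), 'y': np.float64(-3.4)}, {'x': np.float64(7.5), 'y': np.float64(-2.6)}]
```

Request:
play_rows(
  commands=[
    {"x":7,"y":-4,"z":0,"spin":0},
  ],
)

```text
time: 7.85
position: [0.5735, -0.0676, 0.0712]
tool_rot: [0.12, 0.991, 0.009, -0.056]
ft_force: [7.9, 6.0, -4.7]
grip_width: 0.0179
```

```bash
python3 -c "
from h import *
wind(-.1,3)"
```

```text
t 7.85 a -1.326 r 0.0806 z 0.0897 Ft 9.1 Fr -3.9 Fz -4.7 q [ 0.12   0.991  0.009 -0.056] w 0.0179
[{'x': np.float64(7.2), 'y': np.float64(-3.4)}, {'x': np.float64(7.5), 'y': np.float64(-2.6)}, {'x': np.float64(7.7), 'y': np.float64(-1.9)}]
```

Request:
play_rows(
  commands=[
    {"x":13,"y":-5,"z":0,"spin":0},
  ],
)

```text
time: 7.95
position: [0.5655, -0.0691, 0.0716]
tool_rot: [0.122, 0.991, 0.01, -0.049]
ft_force: [25.4, 10.9, -18.9]
grip_width: 0.0175
```

```bash
python3 -c "
from h import *
wind(-.1,3)"
```

```text
t 7.95 a -1.430 r 0.0805 z 0.0902 Ft 26.7 Fr -7.2 Fz -18.9 q [ 0.122  0.991  0.01  -0.049] w 0.0175
[{'x': np.float64(7.5), 'y': np.float64(-2.6)}, {'x': np.float64(7.7), 'y': np.float64(-1.9)}, {'x': np.float64(7.9), 'y': np.float64(-1.1)}]
```

Request:
play_rows(
  commands=[
    {"x":15,"y":-4,"z":0,"spin":0},
  ],
)

```text
time: 8.05
position: [0.5585, -0.0695, 0.0717]
tool_rot: [0.124, 0.992, 0.011, -0.039]
ft_force: [25.6, 7.4, -18.8]
grip_width: 0.018
```

```bash
python3 -c "
from h import *
wind(-.1,3)"
```

```text
t 8.05 a -1.523 r 0.0801 z 0.0904 Ft 25.9 Fr -6.2 Fz -18.8 q [ 0.124  0.992  0.011 -0.039] w 0.0180
[{'x': np.float64(7.7), 'y': np.float64(-2.0)}, {'x': np.float64(7.9), 'y': np.float64(-1.2)}, {'x': np.float64(8.0), 'y': np.float64(-0.4)}]
```

Request:
play_rows(
  commands=[
    {"x":15,"y":-3,"z":1,"spin":0},
  ],
)

```text
time: 8.15
position: [0.5516, -0.0694, 0.0715]
tool_rot: [0.125, 0.992, 0.012, -0.029]
ft_force: [23.2, 7.0, -11.4]
grip_width: 0.0179
```

```bash
python3 -c "
from h import *
wind(-.1,3)"
```

```text
t 8.15 a -1.614 r 0.0801 z 0.0902 Ft 22.9 Fr -7.9 Fz -11.4 q [ 0.125  0.992  0.012 -0.029] w 0.0179
[{'x': np.float64(7.9), 'y': np.float64(-1.3)}, {'x': np.float64(8.0), 'y': np.float64(-0.5)}, {'x': np.float64(8.0), 'y': np.float64(0.3)}]
```

Request:
play_rows(
  commands=[
    {"x":15,"y":-1,"z":1,"spin":0},
  ],
)

```text
time: 8.25
position: [0.5472, -0.0688, 0.0716]
tool_rot: [0.127, 0.992, 0.011, -0.016]
ft_force: [10.5, 2.6, -8.6]
grip_width: 0.0176
```

```bash
python3 -c "
from h import *
wind(-.1,3)"
```

```text
t 8.25 a -1.674 r 0.0797 z 0.0903 Ft 10.2 Fr -3.6 Fz -8.6 q [ 0.127  0.992  0.011 -0.016] w 0.0176
[{'x': np.float64(8.0), 'y': np.float64(-0.8)}, {'x': np.float64(8.0), 'y': np.float64(-0.0)}, {'x': np.float64(8.0), 'y': np.float64(0.8)}]
```

Request:
play_rows(
  commands=[
    {"x":15,"y":0.5,"z":0,"spin":0},
  ],
)

```text
time: 8.35
position: [0.5439, -0.0682, 0.072]
tool_rot: [0.128, 0.992, 0.009, -0.003]
ft_force: [17.8, -1.7, -25.4]
grip_width: 0.0177
```

```bash
python3 -c "
from h import *
wind(-.1,3)"
```

```text
t 8.35 a -1.722 r 0.0795 z 0.0907 Ft 17.9 Fr -1.0 Fz -25.4 q [ 0.128  0.992  0.009 -0.003] w 0.0177
[{'x': np.float64(8.0), 'y': np.float64(-0.4)}, {'x': np.float64(8.0), 'y': np.float64(0.4)}, {'x': np.float64(7.9), 'y': np.float64(1.1)}]
```

Request:
play_rows(
  commands=[
    {"x":14,"y":1,"z":2,"spin":0},
  ],
)

```text
time: 8.45
position: [0.5364, -0.0664, 0.0712]
tool_rot: [0.128, 0.992, 0.008, 0.004]
ft_force: [5.1, 1.5, 11.6]
grip_width: 0.018
```

```bash
python3 -c "
from h import *
wind(-.1,3)"
```

```text
t 8.45 a -1.824 r 0.0791 z 0.0899 Ft 4.5 Fr -2.7 Fz 11.6 q [0.128 0.992 0.008 0.004] w 0.0180
[{'x': np.float64(8.0), 'y': np.float64(0.4)}, {'x': np.float64(7.9), 'y': np.float64(1.2)}, {'x': np.float64(7.8), 'y': np.float64(1.9)}]
```

Request:
play_rows(
  commands=[
    {"x":13,"y":2,"z":1,"spin":0},
  ],
)

```text
time: 8.55
position: [0.5273, -0.0631, 0.0713]
tool_rot: [0.129, 0.992, 0.007, 0.008]
ft_force: [2.7, 3.1, 5.2]
grip_width: 0.0175
```

```bash
python3 -c "
from h import *
wind(-.1,3)"
```

```text
t 8.55 a -1.947 r 0.0788 z 0.0900 Ft 1.4 Fr -3.9 Fz 5.2 q [0.129 0.992 0.007 0.008] w 0.0175
[{'x': np.float64(7.9), 'y': np.float64(1.3)}, {'x': np.float64(7.7), 'y': np.float64(2.1)}, {'x': np.float64(7.5), 'y': np.float64(2.9)}]
```

Request:
play_rows(
  commands=[
    {"x":8,"y":1.5,"z":0.5,"spin":0},
    {"x":0,"y":0,"z":0,"spin":0},
  ],
)

```text
time: 8.75
position: [0.5195, -0.0591, 0.0716]
tool_rot: [0.13, 0.991, 0.007, 0.009]
ft_force: [3.0, 5.9, -3.9]
grip_width: 0.0179
```

```bash
python3 -c "
from h import *
wind(.06,3)"
```

```text
t 8.75 a -2.060 r 0.0785 z 0.0902 Ft -0.1 Fr -6.6 Fz -3.9 q [0.13  0.991 0.007 0.009] w 0.0179
[{'x': np.float64(-4.7), 'y': np.float64(-1.0)}, {'x': np.float64(-4.8), 'y': np.float64(-0.7)}, {'x': np.float64(-4.8), 'y': np.float64(-0.4)}]
```

Request:
play_rows(
  commands=[
    {"x":-5,"y":-1,"z":0.5,"spin":0},
  ],
)

```text
time: 8.85
position: [0.5219, -0.0603, 0.0713]
tool_rot: [0.13, 0.991, 0.008, 0.008]
ft_force: [1.2, 4.4, 5.7]
grip_width: 0.018
```

```bash
python3 -c "
from h import *
wind(.06,3)"
```

```text
t 8.85 a -2.024 r 0.0785 z 0.0900 Ft -0.8 Fr -4.5 Fz 5.7 q [0.13  0.991 0.008 0.008] w 0.0180
[{'x': np.float64(-4.7), 'y': np.float64(-0.8)}, {'x': np.float64(-4.8), 'y': np.float64(-0.5)}, {'x': np.float64(-4.8), 'y': np.float64(-0.2)}]
```

Request:
play_rows(
  commands=[
    {"x":-5,"y":-1,"z":0.5,"spin":0},
  ],
)

```text
time: 8.95
position: [0.5254, -0.0622, 0.0713]
tool_rot: [0.13, 0.991, 0.008, 0.007]
ft_force: [0.3, 5.2, 5.6]
grip_width: 0.018
```

```bash
python3 -c "
from h import *
wind(.06,3)"
```

```text
t 8.95 a -1.974 r 0.0788 z 0.0900 Ft -1.8 Fr -4.9 Fz 5.6 q [0.13  0.991 0.008 0.007] w 0.0180
[{'x': np.float64(-4.8), 'y': np.float64(-0.5)}, {'x': np.float64(-4.8), 'y': np.float64(-0.3)}, {'x': np.float64(-4.8), 'y': np.float64(0.0)}]
```

Request:
play_rows(
  commands=[
    {"x":-5,"y":-1,"z":0.5,"spin":0},
  ],
)

```text
time: 9.05
position: [0.529, -0.0638, 0.0713]
tool_rot: [0.13, 0.991, 0.008, 0.007]
ft_force: [1.0, 7.0, 5.6]
grip_width: 0.0179
```

```bash
python3 -c "
from h import *
wind(.06,3)"
```

```text
t 9.05 a -1.923 r 0.0790 z 0.0900 Ft -1.5 Fr -6.9 Fz 5.6 q [0.13  0.991 0.008 0.007] w 0.0179
[{'x': np.float64(-4.8), 'y': np.float64(-0.3)}, {'x': np.float64(-4.8), 'y': np.float64(-0.0)}, {'x': np.float64(-4.8), 'y': np.float64(0.3)}]
```

Request:
play_rows(
  commands=[
    {"x":-6,"y":-0.5,"z":0.5,"spin":0},
  ],
)

```text
time: 9.15
position: [0.5333, -0.0654, 0.0713]
tool_rot: [0.13, 0.991, 0.009, 0.005]
ft_force: [-0.6, 5.2, 5.4]
grip_width: 0.0178
```

```bash
python3 -c "
from h import *
wind(.06,3)"
```

```text
t 9.15 a -1.865 r 0.0791 z 0.0900 Ft -2.1 Fr -4.8 Fz 5.4 q [0.13  0.991 0.009 0.005] w 0.0178
[{'x': np.float64(-4.8), 'y': np.float64(-0.0)}, {'x': np.float64(-4.8), 'y': np.float64(0.3)}, {'x': np.float64(-4.8), 'y': np.float64(0.6)}]
```

Request:
play_rows(
  commands=[
    {"x":-6,"y":0,"z":0.5,"spin":0},
  ],
)

```text
time: 9.25
position: [0.5358, -0.0661, 0.0711]
tool_rot: [0.13, 0.991, 0.009, 0.002]
ft_force: [-6.1, 3.6, 11.3]
grip_width: 0.0179
```

```bash
python3 -c "
from h import *
wind(.06,3)"
```

```text
t 9.25 a -1.831 r 0.0791 z 0.0898 Ft -6.8 Fr -1.9 Fz 11.3 q [0.13  0.991 0.009 0.002] w 0.0179
[{'x': np.float64(-4.8), 'y': np.float64(0.1)}, {'x': np.float64(-4.8), 'y': np.float64(0.4)}, {'x': np.float64(-4.7), 'y': np.float64(0.7)}]
```

Request:
play_rows(
  commands=[
    {"x":-7,"y":1,"z":0,"spin":0},
  ],
)

```text
time: 9.35
position: [0.5374, -0.0665, 0.0712]
tool_rot: [0.129, 0.992, 0.009, -0.004]
ft_force: [-9.1, 0.7, 8.6]
grip_width: 0.0175
```

```bash
python3 -c "
from h import *
wind(.06,3)"
```

```text
t 9.35 a -1.807 r 0.0790 z 0.0899 Ft -9.0 Fr 1.5 Fz 8.6 q [ 0.129  0.992  0.009 -0.004] w 0.0175
[{'x': np.float64(-4.8), 'y': np.float64(0.3)}, {'x': np.float64(-4.8), 'y': np.float64(0.5)}, {'x': np.float64(-4.7), 'y': np.float64(0.8)}]
```

Request:
play_rows(
  commands=[
    {"x":-8,"y":1,"z":0,"spin":0},
  ],
)

```text
time: 9.45
position: [0.5386, -0.0669, 0.0711]
tool_rot: [0.128, 0.992, 0.009, -0.011]
ft_force: [-9.3, 1.5, 12.9]
grip_width: 0.0177
```

```bash
python3 -c "
from h import *
wind(.06,3)"
```

```text
t 9.45 a -1.788 r 0.0791 z 0.0898 Ft -9.4 Fr 0.5 Fz 12.9 q [ 0.128  0.992  0.009 -0.011] w 0.0177
[{'x': np.float64(-4.8), 'y': np.float64(0.3)}, {'x': np.float64(-4.8), 'y': np.float64(0.6)}, {'x': np.float64(-4.7), 'y': np.float64(0.9)}]
```

Request:
play_rows(
  commands=[
    {"x":-16,"y":2,"z":0,"spin":0},
  ],
)

```text
time: 9.55
position: [0.5431, -0.0678, 0.0708]
tool_rot: [0.127, 0.992, 0.009, -0.023]
ft_force: [-24.3, -0.6, 24.1]
grip_width: 0.018
```

```bash
python3 -c "
from h import *
wind(.2,1)"
```

```text
t 9.55 a -1.724 r 0.0792 z 0.0894 Ft -23.9 Fr 4.3 Fz 24.1 q [ 0.127  0.992  0.009 -0.023] w 0.0180
[{'x': np.float64(-15.6), 'y': np.float64(3.2)}]
```

Request:
play_rows(
  commands=[
    {"x":-16,"y":3,"z":-1,"spin":0},
  ],
)

```text
time: 9.65
position: [0.5454, -0.0682, 0.0709]
tool_rot: [0.124, 0.991, 0.008, -0.038]
ft_force: [-13.3, -3.4, 12.7]
grip_width: 0.0176
```

```bash
python3 -c "
from h import *
wind(.2,1)"
```

```text
t 9.65 a -1.687 r 0.0792 z 0.0896 Ft -12.8 Fr 5.0 Fz 12.7 q [ 0.124  0.991  0.008 -0.038] w 0.0176
[{'x': np.float64(-15.5), 'y': np.float64(3.7)}]
```

Request:
play_rows(
  commands=[
    {"x":-20,"y":4,"z":-1,"spin":0},
  ],
)

```text
time: 9.75
position: [0.5501, -0.0688, 0.0707]
tool_rot: [0.122, 0.991, 0.007, -0.055]
ft_force: [-24.5, -2.7, 24.6]
grip_width: 0.0178
```

```bash
python3 -c "
from h import *
wind(.2,1)"
```

```text
t 9.75 a -1.620 r 0.0794 z 0.0893 Ft -24.3 Fr 3.9 Fz 24.6 q [ 0.122  0.991  0.007 -0.055] w 0.0178
[{'x': np.float64(-15.2), 'y': np.float64(4.7)}]
```

Request:
play_rows(
  commands=[
    {"x":-14,"y":3,"z":-1,"spin":0},
    {"x":0,"y":0,"z":0,"spin":0},
  ],
)

```text
time: 9.95
position: [0.5539, -0.0694, 0.0713]
tool_rot: [0.122, 0.99, 0.007, -0.066]
ft_force: [7.9, 4.5, -3.5]
grip_width: 0.018
```

```bash
python3 -c "
from h import *
wind(.2,1)"
```

```text
t 9.95 a -1.567 r 0.0800 z 0.0899 Ft 8.0 Fr -4.5 Fz -3.5 q [ 0.122  0.99   0.007 -0.066] w 0.0180
[{'x': np.float64(-14.9), 'y': np.float64(5.4)}]
```

Request:
play_rows(
  commands=[
    {"x":0,"y":0,"z":0,"spin":0},
    {"x":0,"y":0,"z":0,"spin":0},
  ],
)

```text
time: 10.15
position: [0.554, -0.0694, 0.0713]
tool_rot: [0.123, 0.99, 0.008, -0.065]
ft_force: [1.2, 3.9, 1.8]
grip_width: 0.0184
```

Request:
play_rows(
  commands=[
    {"x":0,"y":0,"z":0,"spin":0},
    {"x":0,"y":0,"z":0,"spin":0},
    {"x":0,"y":0,"z":0,"spin":0},
    {"x":0,"y":0,"z":0,"spin":0},
  ],
  grip=0.6,
)

```text
time: 10.55
position: [0.5512, -0.072, 0.0705]
tool_rot: [0.122, 0.99, 0.006, -0.067]
ft_force: [-0.9, 0.2, -0.9]
grip_width: 0.0425
```

```bash
python3 -c "
from h import *
wind(.2,1)
go([.5545,-.068,.2])"
```

```text
t 10.55 a -1.599 r 0.0826 z 0.0891 Ft -0.9 Fr -0.2 Fz -0.9 q [ 0.122  0.99   0.006 -0.067] w 0.0425
[{'x': np.float64(-15.0), 'y': np.float64(5.0)}]
t 10.55 pos [ 0.5512 -0.072   0.0705] tool delta mm [  15.2    4.  -128.6] xdir [-0.961  0.241  0.134] ydir [ 0.243  0.97  -0.005] F [-0.9   0.22 -0.95] w 0.0425
```

Request:
play_rows(
  commands=[
    {"x":0,"y":0,"z":-30,"spin":0},
    {"x":0,"y":0,"z":-35,"spin":0},
    {"x":0,"y":0,"z":-35,"spin":0},
    {"x":0,"y":0,"z":0,"spin":0},
  ],
)

```text
time: 10.95
position: [0.5622, -0.0765, 0.1706]
tool_rot: [0.122, 0.99, 0.005, -0.071]
ft_force: [0.4, 0.3, -0.2]
grip_width: 0.0521
```

```bash
python3 - <<'E'
from h import *
go([.62,-.2,.19])
c=cams.camera('scene');cv2.imwrite('pics/s3.png',cv2.resize(c['img'][100:250,180:380,::-1],None,fx=4,fy=4))
t=cams.camera('top')
cv2.imwrite('pics/t3.png',t['img'][...,::-1])
for k in ('crank_mid','brake_knob'):
  for r in nets.outline_of(c,k)[:2]: print(k,r['conf'],r['pixel'],atz(c,r['pixel'],.084 if k[0]=='c' else .09))
print(proj(c,[.556+.08*np.cos(-1.567),.01+.08*np.sin(-1.567),.084]))
E
```

```text
t 10.95 pos [ 0.5622 -0.0765  0.1706] tool delta mm [ -82.5 -106.   -30.5] xdir [-0.96   0.241  0.142] ydir [ 0.242  0.97  -0.008] F [ 0.37  0.3  -0.23] w 0.0521
crank_mid 0.61 [273.7, 157.5] [ 0.55787258 -0.06107301  0.084     ]
crank_mid 0.33 [294.9, 193.7] [0.60998179 0.06395802 0.084     ]
brake_knob 0.84 [226.5, 152.7] [ 0.62930464 -0.14846597  0.09      ]
brake_knob 0.49 [292.5, 181.3] [0.59048532 0.03672777 0.09      ]
[271.68012261 155.59118719]
```

View pics/s3.png

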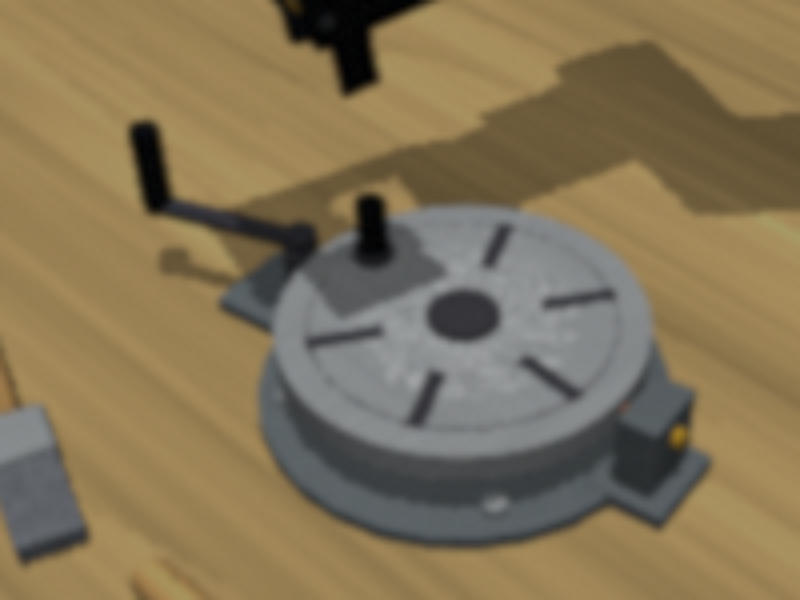

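View pics/t3.png

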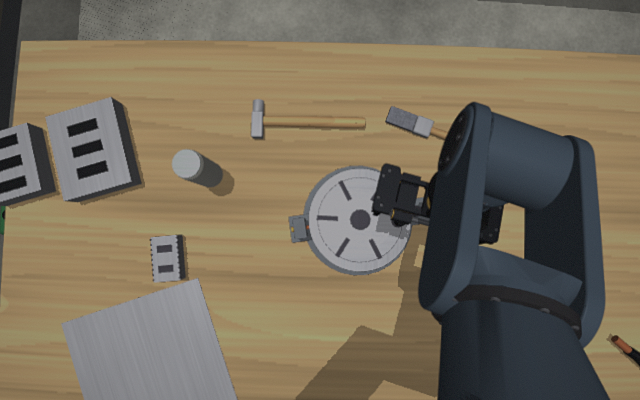

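Scene view: the crank grip stands at full-image (272.7,157), against (271.7,155.6) predicted, so the disc has stayed where it was left. The knob is unmoved at (217,132). Next is the brake knob.

Request:
play_rows(
  commands=[
    {"x":-27,"y":-35,"z":-10,"spin":0},
    {"x":-27,"y":-35,"z":-8,"spin":0},
    {"x":-25,"y":-32,"z":-8,"spin":0},
    {"x":0,"y":0,"z":0,"spin":0},
  ],
)

```text
time: 11.55
position: [0.6078, -0.1936, 0.1714]
tool_rot: [0.12, 0.989, 0.008, -0.086]
ft_force: [-0.5, 0.2, 0.3]
grip_width: 0.0521
```

```bash
python3 - <<'E'
from h import *
go([.617,-.199,.083])
E
```

```text
t 11.55 pos [ 0.6078 -0.1936  0.1714] tool delta mm [-25.2  -2.6  85.3] xdir [-0.957  0.236  0.171] ydir [ 0.239  0.971 -0.005] F [-0.46  0.24  0.29] w 0.0521
```

Request:
play_rows(
  commands=[
    {"x":-22,"y":-3,"z":0,"spin":0},
    {"x":0,"y":0,"z":30,"spin":0},
    {"x":0,"y":0,"z":0,"spin":0},
  ],
)

```text
time: 11.85
position: [0.6194, -0.1999, 0.1316]
tool_rot: [0.121, 0.988, 0.01, -0.091]
ft_force: [-0.2, 1.1, -0.4]
grip_width: 0.0523
```

```bash
python3 - <<'E'
from h import *
go([.614,-.198,.0846])
c=cams.camera('scene');cv2.imwrite('pics/s4.png',cv2.resize(c['img'][80:230,150:350,::-1],None,fx=4,fy=4))
E
```

```text
t 11.85 pos [ 0.6194 -0.1999  0.1316] tool delta mm [-3.   0.6 47.2] xdir [-0.954  0.238  0.183] ydir [ 0.241  0.97  -0.002] F [-0.25  1.12 -0.42] w 0.0523
```

View pics/s4.png

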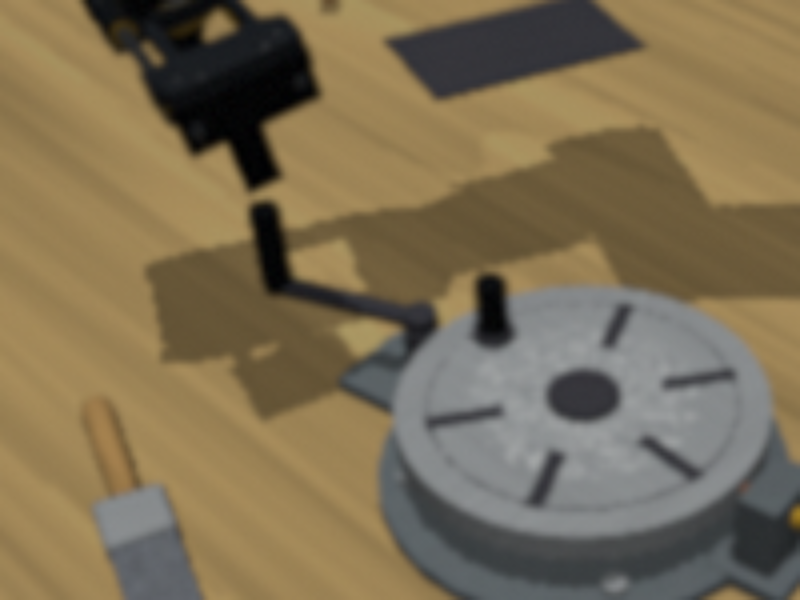

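The gripper is above the knob (crop 265,205). Descending.

Request:
play_rows(
  commands=[
    {"x":-1,"y":0,"z":24,"spin":0},
    {"x":-1,"y":0,"z":20,"spin":0},
    {"x":0,"y":0,"z":0,"spin":0},
  ],
)

```text
time: 12.2
position: [0.6172, -0.1989, 0.0918]
tool_rot: [0.12, 0.989, 0.009, -0.087]
ft_force: [0.3, 0.7, -0.3]
grip_width: 0.0523
```

```bash
python3 - <<'E'
from h import *
go([.614,-.198,.0846])
E
```

```text
t 12.2 pos [ 0.6172 -0.1989  0.0918] tool delta mm [2.1 0.1 7.7] xdir [-0.956  0.237  0.174] ydir [ 0.24   0.971 -0.004] F [ 0.33  0.69 -0.34] w 0.0523
```

Request:
play_rows(
  commands=[
    {"x":2,"y":0,"z":8,"spin":0},
    {"x":0,"y":0,"z":1,"spin":0},
    {"x":0,"y":0,"z":1,"spin":0},
    {"x":0,"y":0,"z":1,"spin":0},
    {"x":0,"y":0,"z":1,"spin":0},
    {"x":0,"y":0,"z":0,"spin":0},
  ],
  grip=0,
  newtons=15,
)

```text
time: 12.8
position: [0.6173, -0.2015, 0.085]
tool_rot: [0.12, 0.99, 0.005, -0.081]
ft_force: [0.3, 1.1, -4.2]
grip_width: 0.0189
```

```bash
python3 - <<'E'
from h import *
go([.614,-.198,.0846])
E
```

```text
t 12.8 pos [ 0.6173 -0.2015  0.085 ] tool delta mm [4.  2.6 1.1] xdir [-0.958  0.236  0.162] ydir [ 0.237  0.971 -0.01 ] F [ 0.3   1.1  -4.21] w 0.0189
```

```bash
cat >> h.py <<'E'
def lever(step,n):
    P=np.array([.577,-.112])
    o=robot.get_obs();M=R.from_quat(o['tool_rot']).as_matrix();p=o['position']-M[:,2]*.0187;v=p[:2]-P
    a=np.arctan2(v[1],v[0]);F=o['ft_force'];t=np.array([-np.sin(a),np.cos(a)])
    print(f"t {o['time']:.2f} a {a:.3f} brake~{a+1.397:.3f} r {np.hypot(*v):.4f} z {p[2]:.4f} Ft {F[:2]@t:.1f} Fr {F[:2]@v/np.hypot(*v):.1f} Fz {F[2]:.1f} q {o['tool_rot'].round(3)} w {o['grip_width']:.4f}")
    print([[float(x) for x in (M.T@(.1*np.array([np.cos(a+step*(i+1))-np.cos(a+step*i),np.sin(a+step*(i+1))-np.sin(a+step*i),0]))*1000).round(1)] for i in range(n)])
E
python3 -c "
from h import *
lever(.12,5)"
```

```text
t 12.80 a -1.122 brake~0.275 r 0.0999 z 0.1035 Ft 0.8 Fr -0.9 Fz -4.2 q [ 0.12   0.99   0.005 -0.081] w 0.0189
[[-8.7, 8.2, -1.5], [-7.6, 9.1, -1.3], [-6.5, 10.0, -1.2], [-5.3, 10.7, -1.0], [-4.0, 11.3, -0.8]]
```

Request:
play_rows(
  commands=[
    {"x":-9,"y":8,"z":-1,"spin":0},
    {"x":-8,"y":9,"z":-1,"spin":0},
    {"x":-6.5,"y":10,"z":-1,"spin":0},
  ],
)

```text
time: 13.1
position: [0.6474, -0.1837, 0.0849]
tool_rot: [0.12, 0.989, 0.002, -0.082]
ft_force: [-0.3, -3.7, -2.0]
grip_width: 0.0191
```

```bash
python3 -c "
from h import *
lever(.12,5)"
```

```text
t 13.10 a -0.777 brake~0.620 r 0.1029 z 0.1033 Ft -2.8 Fr 2.4 Fz -2.0 q [ 0.12   0.989  0.002 -0.082] w 0.0191
[[-5.4, 10.7, -1.1], [-4.1, 11.2, -0.9], [-2.7, 11.7, -0.6], [-1.4, 11.9, -0.4], [0.1, 12.0, -0.2]]
```

Request:
play_rows(
  commands=[
    {"x":-5,"y":11,"z":-1,"spin":0},
    {"x":-4,"y":11,"z":-1,"spin":0},
    {"x":-2.5,"y":12,"z":-0.5,"spin":0},
  ],
)

```text
time: 13.4
position: [0.6734, -0.1531, 0.0849]
tool_rot: [0.119, 0.99, -0.0, -0.077]
ft_force: [1.3, -4.0, -0.5]
grip_width: 0.0181
```

```bash
python3 -c "
from h import *
lever(.12,5)"
```

```text
t 13.40 a -0.395 brake~1.002 r 0.1075 z 0.1034 Ft -3.2 Fr 2.8 Fz -0.5 q [ 0.119  0.99  -0.    -0.077] w 0.0181
[[-1.1, 11.9, -0.4], [0.3, 12.0, -0.2], [1.7, 11.9, 0.0], [3.1, 11.6, 0.3], [4.5, 11.1, 0.5]]
```

Request:
play_rows(
  commands=[
    {"x":2,"y":12,"z":0,"spin":0},
    {"x":3,"y":12,"z":0,"spin":0},
  ],
)

```text
time: 13.6
position: [0.6837, -0.1279, 0.0853]
tool_rot: [0.119, 0.991, -0.001, -0.067]
ft_force: [5.6, -3.5, -5.4]
grip_width: 0.0168
```

```bash
python3 -c "
from h import *
lever(.12,5)"
```

```text
t 13.60 a -0.147 brake~1.250 r 0.1103 z 0.1038 Ft -2.6 Fr 6.1 Fz -5.4 q [ 0.119  0.991 -0.001 -0.067] w 0.0168
[[1.8, 11.9, 0.0], [3.2, 11.6, 0.2], [4.6, 11.1, 0.4], [5.8, 10.5, 0.6], [7.0, 9.7, 0.8]]
```

Request:
play_rows(
  commands=[
    {"x":10,"y":8,"z":0,"spin":0},
    {"x":8,"y":8,"z":0,"spin":0},
  ],
)

```text
time: 13.8
position: [0.6865, -0.1127, 0.0864]
tool_rot: [0.117, 0.992, -0.008, -0.048]
ft_force: [7.8, -29.3, -15.0]
grip_width: 0.0165
```

```bash
python3 - <<'E'
from h import *
lever(.12,5)
c=cams.camera('scene');cv2.imwrite('pics/s5.png',cv2.resize(c['img'][80:230,150:350,::-1],None,fx=4,fy=4))
E
```

```text
t 13.80 a -0.006 brake~1.391 r 0.1113 z 0.1050 Ft -29.3 Fr 7.9 Fz -15.0 q [ 0.117  0.992 -0.008 -0.048] w 0.0165
[[3.4, 11.5, 0.0], [4.8, 11.0, 0.2], [6.0, 10.4, 0.3], [7.2, 9.6, 0.4], [8.3, 8.6, 0.6]]
```

View pics/s5.png

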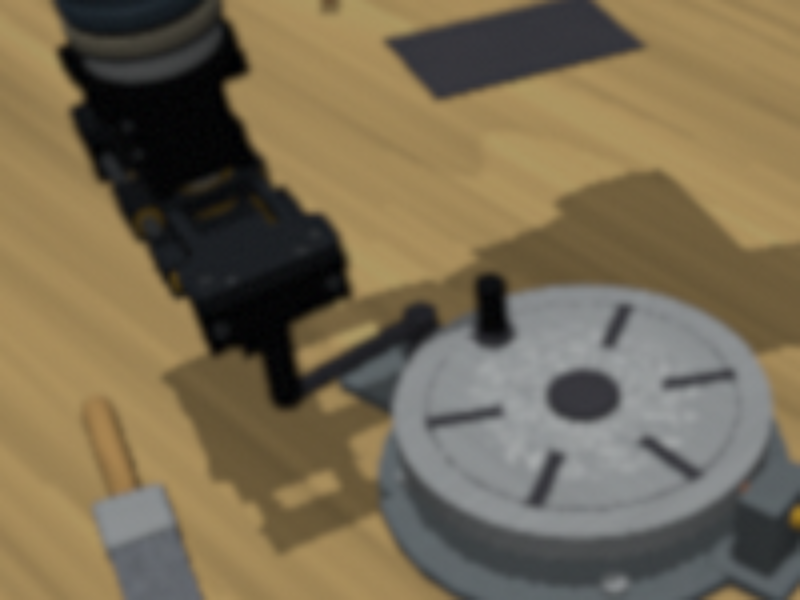

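Request:
play_rows(
  commands=[
    {"x":0,"y":1,"z":0,"spin":0},
  ],
)

```text
time: 13.95
position: [0.6873, -0.1144, 0.0857]
tool_rot: [0.117, 0.992, -0.011, -0.047]
ft_force: [-4.7, -5.2, -0.7]
grip_width: 0.0161
```

Request:
play_rows(
  commands=[
    {"x":0,"y":0,"z":0,"spin":0},
    {"x":0,"y":0,"z":0,"spin":0},
    {"x":0,"y":0,"z":0,"spin":0},
  ],
  grip=0.6,
)

```text
time: 14.25
position: [0.6874, -0.1097, 0.0852]
tool_rot: [0.117, 0.992, -0.008, -0.048]
ft_force: [0.5, 0.1, -0.4]
grip_width: 0.0321
```

```bash
python3 - <<'E'
from h import *
lever(.12,1)
E
```

```text
t 14.25 a 0.021 brake~1.418 r 0.1123 z 0.1038 Ft 0.1 Fr 0.5 Fz -0.4 q [ 0.117  0.992 -0.008 -0.048] w 0.0321
[[3.7, 11.4, 0.0]]
```

Request:
play_rows(
  commands=[
    {"x":0,"y":-1,"z":0,"spin":0},
    {"x":0,"y":-1,"z":0,"spin":0},
  ],
)

```text
time: 14.45
position: [0.6863, -0.1084, 0.0852]
tool_rot: [0.117, 0.992, -0.007, -0.049]
ft_force: [-0.5, 0.2, 0.4]
grip_width: 0.0471
```

Request:
play_rows(
  commands=[
    {"x":0,"y":0,"z":-20,"spin":0},
    {"x":0,"y":0,"z":-40,"spin":0},
    {"x":0,"y":0,"z":-40,"spin":0},
    {"x":0,"y":-40,"z":-20,"spin":0},
    {"x":0,"y":-40,"z":0,"spin":0},
    {"x":0,"y":0,"z":0,"spin":0},
  ],
)

```text
time: 15.05
position: [0.6786, -0.1827, 0.21]
tool_rot: [0.114, 0.992, -0.005, -0.052]
ft_force: [-0.1, 0.2, 0.0]
grip_width: 0.0523
```

```bash
python3 - <<'E'
from h import *
c=cams.camera('scene');cv2.imwrite('pics/s6.png',cv2.resize(c['img'][80:230,150:350,::-1],None,fx=4,fy=4))
t=cams.camera('top');cv2.imwrite('pics/t6.png',t['img'][...,::-1])
go([.6,-.1,.2])
print('knob top exp',proj(c,[.677,-.112,.12]),'base',proj(c,[.677,-.112,.066]),'crank',proj(c,[.5563,-.07,.084]))
for b in (1.0,1.2,1.4):
  a=b-1.397;print(b,proj(c,[.577+.1*np.cos(a),-.112+.1*np.sin(a),.12]))
for k in('brush','hammer','spray','box_part'): print(k,[(round(r['conf'],2),np.round(r['pixel'],1)) for r in nets.outline_of(t,k)[:1]])
E
```

```text
t 15.15 pos [ 0.6792 -0.1784  0.2094] tool delta mm [93.4 58.9 18.1] xdir [-0.969  0.224  0.103] ydir [ 0.223  0.975 -0.018] F [ 0.14 -0.06  0.19] w 0.0519
knob top exp [216.92353125 158.1408149 ] base [220.80182316 176.73595601] crank [271.68112349 155.59040961]
1.0 [209.6641732  149.23808209]
1.2 [212.44915336 153.95728018]
1.4 [217.00436572 158.19982741]
brush [(0.9, array([419.1, 125.4]))]
hammer [(0.56, array([289. , 120.4]))]
spray [(0.63, array([198.7, 166.5]))]
box_part [(0.84, array([167.4, 257.4]))]
```

View pics/s6.png

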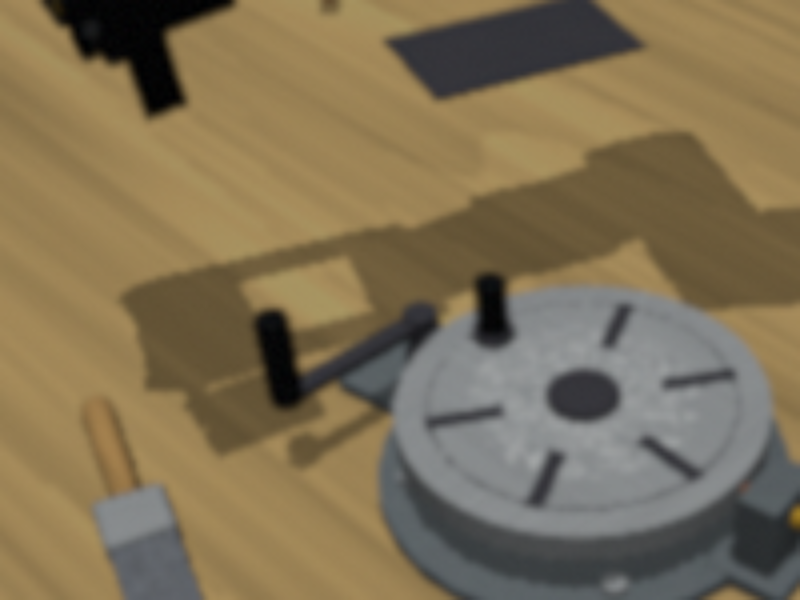

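View pics/t6.png

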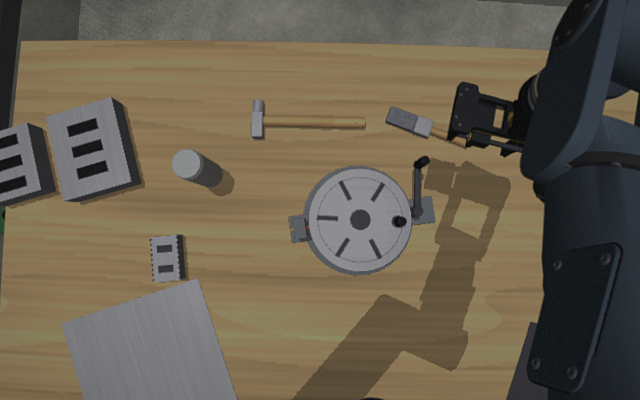

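```bash
python3 - <<'E'
from h import *
t=cams.camera('top')
for r in nets.outline_of(t,'crank_mid')[:1]:
  p=atz(t,r['pixel'],.09);print(r['conf'],r['pixel'],p,np.arctan2(p[1]-.01,p[0]-.556))
cv2.imwrite('pics/t7.png',cv2.resize(t['img'][150:290,290:450,::-1],None,fx=5,fy=4.2))
p=atz(t,(399.5,221.5),.102);print(p,np.arctan2(p[1]-.01,p[0]-.556))
E
```

```text
0.67 [401.4, 219.6] [ 0.55808881 -0.07215123  0.09      ] -1.5453753448817766
[ 0.55393525 -0.06568113  0.102     ] -1.598071850537285
```

```bash
python3 - <<'E'
from h import *
print(robot.hand_in()); print(robot.get_obs()['time'])
E
```

```text
the job is handed in; nothing more can be done
None
the job is handed in; nothing more can be done
```

I found the hard rub, left the disc standing in the middle of it, swung the brake fully over, and handed the job in at about 15 s. No verdict was reported.

- **Finding the rub:** I gripped the crank and wound it until the drag rose from about 1.5 N to 14–18 N. I then felt both edges from both directions. The edges, as crank angle in world axes, are at about -1.86 and -1.25 rad, which puts the middle at about -1.56 to -1.60 rad. I never felt the light rub, because I did not wind the whole turn; the drag I found was much too heavy to be it.
- **Stopping the disc:** I left it at about -1.57 rad by the tool pose and let go. The closing camera checks gave -1.55 and -1.60 rad, well inside the ±0.2 rad allowed. It stood released for more than 0.3 s before I touched the brake.
- **Brake:** I pushed the lever until it met its stop, at about 29 N. In the scene picture the knob top is at (217.5, 159.5); a lever at 1.4 rad would put it at (217.0, 158.2).
- **At the end:** the gripper was clear, with about 0 N at the wrist. The four bystanders were within about 4 pixels of their starting picture positions. That is about as close as the networks measure, and I saw no contact with any of them.

**What disagreed:**
- Forces across the hard rub were jumpy, up to about 26 N, because the tool tilted slightly while dragging.
- The grip on the knob crept about 10 mm along the pads during the swing, so I rely on the picture, not the tool pose, for the final lever angle.

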